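# Prime a glass lathe's hand oil pump until the pressure pin stands out

### The job

Before the glass lathe is run, its bearings must be oiled: with your fingertips press the palm plunger of the oil pump well down and let it spring back up, over and over, until the pressure-indicator pin on the brass gland beside the pump has popped fully out. Then let the plunger rise all the way and move clear. Do not touch the pin itself or the glass in the lathe, and leave the oil bottle, the chuck key and the glass bauble standing where they are.

Things in the scene. Friction and masses are not known exactly. Their poses are not given: they have to be found in the camera images.
- lathe: Bench glass lathe with its oil pump, one fixed machine. Origin on the bench right under the pump plunger; z up. Pump: white round reservoir of 80 mm diameter, aluminium head 86 mm across, top at 124 mm, brass collar to 135 mm; foot plate x -55 to 55, y -140 to 70 mm. Green headstock (180 mm tall) from y 100 mm, then chucks and bed to y 650 mm, all within 80 mm of the y axis.
- plunger_top (a point): Centre of the top face of the pump's palm plunger: a round black mushroom knob of 60 mm diameter (flat top about 40 mm across), 22 mm thick, on a steel rod of 16 mm. Standing free its top is 185 mm above the bench; the point moves with the plunger.
- plunger (a joint): How far the plunger is pressed down, m: 0 = up, 0.024 = bottom of stroke. A spring lifts it (4 N at the top, 11 N at the bottom); pumping adds about 3 N; once the line is full a relief valve makes it up to 9 N heavier (20 N at the bottom) but it still goes down. It pumps only on the way down, after the first few mm: strokes under 7 mm may pump nothing. Let it fully up between strokes.
- indicator_pin (a joint): How far the pressure-indicator pin stands out, m: 0 = in (only its tip shows), 0.020 = fully out against its stop. It starts 0 to 6 mm out, rises 3 to 4 mm with each full stroke, stays put between strokes, and takes about 4 to 6 full strokes in all. Further strokes do no harm.
- pin_tip (a point): Centre of the top end of the indicator pin: an upright polished steel pin, 11 mm diameter, that slides straight up out of a round brass gland (25 mm across, top 90 mm above the bench) on a small aluminium block, 18 mm in +x and 92 mm in -y of the lathe's origin. Pin in: tip 91.5 mm above the bench; fully out: 111.5 mm. Not to be touched.
- workpiece: The glass in the lathe: a tube of 14 mm diameter along the lathe's y axis, 125 mm above the bench, from y 282 to 464 mm, with a blown bulb of 72 mm diameter at y 372 mm. Fixed in the chucks; its origin coincides with the lathe's origin. Not to be touched.
- oil_bottle_mid (a point): Middle (65 mm up) of a loose white plastic oil bottle, 52 mm diameter, 130 mm tall, standing upright. A bystander.
- chuck_key_mid (a point): Point 50 mm up on the axis of a loose steel chuck key standing on its 22 mm socket end, 97 mm tall with a 82 mm crossbar at the top. A bystander.
- bauble_mid (a point): Point 45 mm up on the axis of a loose clear glass bauble, 70 mm diameter with a neck up to 118 mm, set in a 52 mm cork ring on the bench. A bystander.

How it is judged (in metres and radians):
On the way, in this order (a step that is already met when the one before it is completed fails the run):
1. the plunger is pressed well down by the fingers (at least 10 mm) (value of joint plunger above 0.01 m and contact force between the fingers and plunger above 1 N), for 0.05 s.
2. the plunger springs back up (value of joint plunger below 0.005 m), for 0.05 s.
3. the pumping has brought the indicator pin fully out (within 2 mm of its 20 mm) (value of joint indicator_pin above 0.018 m), for 0.1 s.
At the end, for the whole second after the job is handed in: The indicator pin is out to within 2 mm of its full 20 mm, the plunger is back up to within 3 mm, and the oil bottle, the chuck key and the bauble are within 20 mm of where they stood (value of joint indicator_pin above 0.018 m and value of joint plunger below 0.003 m and distance of each of oil_bottle_mid, chuck_key_mid, bauble_mid from where it was at the start of the episode below 0.02 m); the robot touches nothing.
It fails at once if the indicator pin is touched by the robot (contact force between any of the fingers, the arm and indicator_pin above 0.5 N).
It fails at once if the glass in the lathe is touched by the robot (contact force between any of the fingers, the arm and workpiece above 0.5 N).
It fails at once if a bystander (oil bottle, chuck key, bauble) is lifted, knocked over or shifted by 20 mm or more (distance of any of oil_bottle_mid, chuck_key_mid, bauble_mid from where it was at the start of the episode above 0.02 m).
It also fails if it takes over 45 s, if anything falls off the work surface, if the arm or the gripper's body presses on something with over 40 N, if the wrist force passes 120 N, or if a joint passes its speed limit or range.

### The arm

A 6-joint arm with a two-finger parallel gripper is mounted at the origin on the work surface. World frame = base frame: x ahead of the robot, y to its left, z up, the work surface at z = 0. Lengths are in m, angles in degrees, forces in N, time in s.
With the tool pointing down it reaches from about 0.325 to 0.85 m from the base axis. Payload 15.5 kg.
Tool frame: the origin (TCP) lies midway between the tips of the shut fingers; the grasp point (between the pads) lies 19 mm behind it; z points along the fingers, y is the line along which they close (so a half turn about z gives the same grasp; the last joint's range is limited). The gripper opens to 91 mm and grips with 3 to 60 N. Pads are 32 mm wide; open, the fingers measure 118 mm over their backs; the gripper's body (76 mm by 178 mm) begins 60 mm behind the grasp point.
Start: joints at [-79.097, 28.281, 77.091, -0, 74.628, -5.472], TCP at [0.176, -0.6, 0.214] pointing down, gripper open.
Joint ranges: [-166.48, 166.48], [-47.26, 123.95], [12.59, 153.08], [-70.14, 250.14], [6.76, 159.57], [-176.63, 176.63]. Speed limits (degrees/s): [108.29, 108.29, 147.25, 172.46, 172.46, 172.46].

### API

Orientations are given as [roll, pitch, yaw] about the fixed x, y, z axes, in that order (R = Rz(yaw) Ry(pitch) Rx(roll)).
In Python, from station import monitor, optics, arm gives the robot as it stands.
- The arm moves only by the shell command python3 -m handwheel 'ROWS' [FORCE]. ROWS is JSON, a list of rows, each a list of 5 numbers: the opening, from 0 (shut) to 1 (fully open), then the shift along the tool's x, y, z in m, then the turn about the tool's z in rad. A call has 1 to 12 rows; each row shifts and turns the commanded pose from where the row before left it, along the tool's axes as they then stand; what a row does not reach is not made up. A row lasts 1/8 s, in which the tool goes at most 62.5 mm and 10.7 degrees, less where a joint would pass 70% of its speed; a pose out of reach is approached as far as the arm can. A call is refused whole if a number of a shift passes 0.0625 or a number of a turn 0.188, either way. A call with a gripper value outside its range is refused whole. The fingers move at their own pace and stop on an object; FORCE is the grip in N (left out, the last holds). Time passes only in rows, so rows that do not move let the fingers close. It gives the time, the measured TCP pose, the force, the opening and the grip force at its end, in the units of the state.
- monitor.state(): the state, without advancing time (a new reading comes with each control period).
- optics.get_image(name): name is "scene" or "top" or "wrist"; returns the picture (384x512x3 uint8, red, green, blue); there is no depth.
- optics.get_calibration(name): a dict with "fx", "fy", "cx", "cy" (pixels), "k1" (the pictures are not rectified: a ray, as slopes to the right and down, at radius r is drawn at 1 + k1 r^2 times it, then the intrinsics apply), "extrinsics" (4x4, takes a point from camera to world coordinates). Camera axes: x right, y up, looking along -z (the intrinsics and any distortion apply to the point x, -y, -z); pixel columns grow to the right and rows downward; lengths in m; the calibration is good to about 2 mm. A picture is of the moment at which its call begins: read the wrist's pose just before it. get_calibration takes no time and is no camera call; for the wrist camera it gives the pose at the moment of the call.
- arm.finish_job(): hands the job in; it is judged then, once.
The state is a dict: "t": time; "q": joint angles; "joint_vel": joint speeds; "joint_efforts": joint torques, N m; "ee_pos": TCP position; "orientation": TCP orientation; "contact_force": force on the tool from outside, world axes, zero at the start; "torque": the same for the moment, N m; "opening": finger opening in m; "gripper_force": force on a finger pad.
Only numpy, scipy, OpenCV 4.12 (cv2) and the standard library are available. Lean on these libraries where they do the work, as an engineer would, in place of code of your own. Each camera call takes 0.05 s, during which the arm holds its last target. There are 200 camera calls.

## Working session

There is one attempt and no reset: what is moved stays moved. The work goes in short steps, Python scripts to look and compute and a shell command to move; the robot and the scene stay as the last step left them, time stands still between calls to the robot, and variables do not carry over. Pictures are saved under pics/ and viewed, at most 10 in all, crops included, and the job is handed in when it is done.

```bash
mkdir -p pics
cat > h.py <<'E'
import numpy as np,cv2
from station import monitor,optics,arm
def snap(n,f):
    im=optics.get_image(n); cv2.imwrite('pics/'+f,cv2.cvtColor(im,cv2.COLOR_RGB2BGR)); return im
def ray(n,u,v):
    c=optics.get_calibration(n); x=(u-c['cx'])/c['fx']; y=(v-c['cy'])/c['fy']
    r=np.hypot(x,y); s=r
    for _ in range(20): s=r/(1+c['k1']*s*s)
    k=s/r if r else 1
    E=np.array(c['extrinsics']); d=E[:3,:3]@np.array([x*k,-y*k,-1]); return E[:3,3],d/np.linalg.norm(d)
def proj(n,P):
    c=optics.get_calibration(n);E=np.array(c['extrinsics']); p=E[:3,:3].T@(np.array(P)-E[:3,3])
    x,y=p[0]/-p[2],-p[1]/-p[2]; f=1+c['k1']*(x*x+y*y); return c['cx']+c['fx']*x*f,c['cy']+c['fy']*y*f
def tri(*rs):
    A=sum(np.eye(3)-np.outer(d,d) for o,d in rs); b=sum((np.eye(3)-np.outer(d,d))@o for o,d in rs); P=np.linalg.solve(A,b)
    return P,[np.linalg.norm((np.eye(3)-np.outer(d,d))@(P-o)) for o,d in rs]
def atz(r,z): o,d=r; return o+d*(z-o[2])/d[2]
E
python3 -c "
from h import *
a=snap('scene','s1.png');b=snap('top','t1.png');print(monitor.state())
for n in('scene','top'):print(np.round(optics.get_calibration(n)['extrinsics'],3))"
```

```text
{'t': 0.1, 'q': array([-7.90935058e+01,  2.83112874e+01,  7.71240827e+01,  1.62241777e-03,
        7.46278166e+01, -5.47355218e+00]), 'joint_vel': array([ 0.00769453, -0.02833323, -0.05720532,  0.0407723 , -0.09644791,
        0.08058651]), 'joint_efforts': array([ 9.12336218e-04, -8.80243993e+01, -3.82543337e+01,  7.08876690e-02,
        4.82157245e-02, -2.53972826e-05]), 'ee_pos': array([ 0.17618288, -0.59929633,  0.21339532]), 'orientation': array([-1.79937251e+02, -7.58391851e-03,  1.63796113e+01]), 'contact_force': array([-0.16167737, -0.0201117 , -0.31502919]), 'torque': array([-0.0507529 , -0.02172584,  0.00533149]), 'gripper_force': 0.0, 'opening': 0.09106175384908659}
[[ 0.621 -0.56   0.549  1.016]
 [ 0.784  0.437 -0.442 -0.47 ]
 [ 0.008  0.704  0.71   0.805]
 [ 0.     0.     0.     1.   ]]
[[-0.002  0.999 -0.038  0.46 ]
 [-1.    -0.003 -0.013 -0.055]
 [-0.013  0.038  0.999  0.859]
 [ 0.     0.     0.     1.   ]]
```

View pics/s1.png

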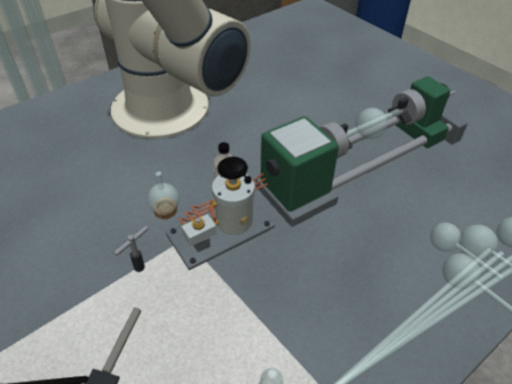

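View pics/t1.png

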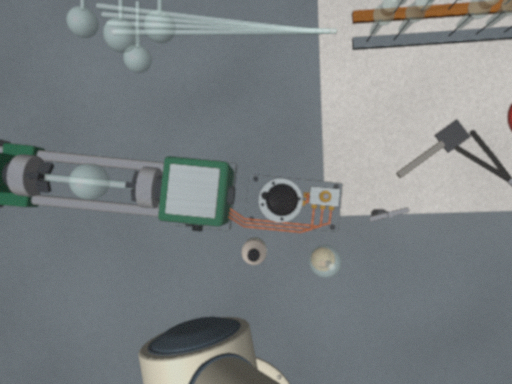

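The scene view shows the knob at about (232,168) and the gland at (198,224). In the top view the knob is at (282,200) and the gland at (326,196), with the bottle at (254,252), the bauble at (325,262) and the key at (380,213).

```bash
cat > m.py <<'E'
from h import *
s=cv2.imread('pics/s1.png');t=cv2.imread('pics/t1.png')
def blob(im,u,v,R=24):
    g=im.max(2); m=np.zeros_like(g); m[v-R:v+R,u-R:u+R]=(g[v-R:v+R,u-R:u+R]<45)*255
    n,l,st,c=cv2.connectedComponentsWithStats(m); i=l[v,u]; return c[i],st[i]
a,sa=blob(s,232,168);b,sb=blob(t,282,200);print(a,sa,b,sb)
P,e=tri(ray('scene',*a),ray('top',*b));print('knob',P,e)
G,e=tri(ray('scene',198,224),ray('top',326,196));print('gland',G,e)
# lathe yaw: from top view at known heights
k=atz(ray('top',*b),.175);g=atz(ray('top',326,196),.09);d=(g-k)[:2]
print(k,g,'yaw',np.degrees(np.arctan2(d[1],d[0])-np.arctan2(-92,18)),np.linalg.norm(d))
for n,p,z in(('bottle',(254,255),.13),('bauble',(325,262),.06),('key',(390,213),.09)):print(n,atz(ray('top',*p),z))
for n,p in(('bottletop',[(223,147),(253,254)]),('baubletop',[(158,174),(329,263)])):print(n,*tri(ray('scene',*p[0]),ray('top',*p[1])))
for n,im,c in(('s',s[120:270,110:290],4),('t',t[160:290,220:420],4)):cv2.imwrite(f'pics/{n}c.png',cv2.resize(im,None,fx=c,fy=c))
E
python3 m.py
```

```text
[232.1497006 167.6247505] [218 157  29  22 501] [255.48492035 191.49655962] [     0      0    512    384 196490]
knob [ 0.47596647 -0.06317677  0.15889195] [np.float64(0.02410659049329587), np.float64(0.024106590493295835)]
gland [ 0.48318668 -0.18585035  0.07913931] [np.float64(0.0006718316722902419), np.float64(0.0006718316722902829)]
[ 0.48843808 -0.04321706  0.175     ] [ 0.48247371 -0.18456423  0.09      ] yaw -13.486454831723535 0.1414729488614418
bottle [ 0.36874905 -0.03938336  0.13      ]
bauble [ 0.34556001 -0.18612778  0.06      ]
key [ 0.44797859 -0.31215942  0.09      ]
bottletop [ 0.36896705 -0.03839154  0.12285752] [np.float64(0.001351344757283793), np.float64(0.0013513447572837472)]
baubletop [ 0.34928721 -0.18791378  0.11467463] [np.float64(0.003677430455388241), np.float64(0.0036774304553882794)]
```

View pics/sc.png

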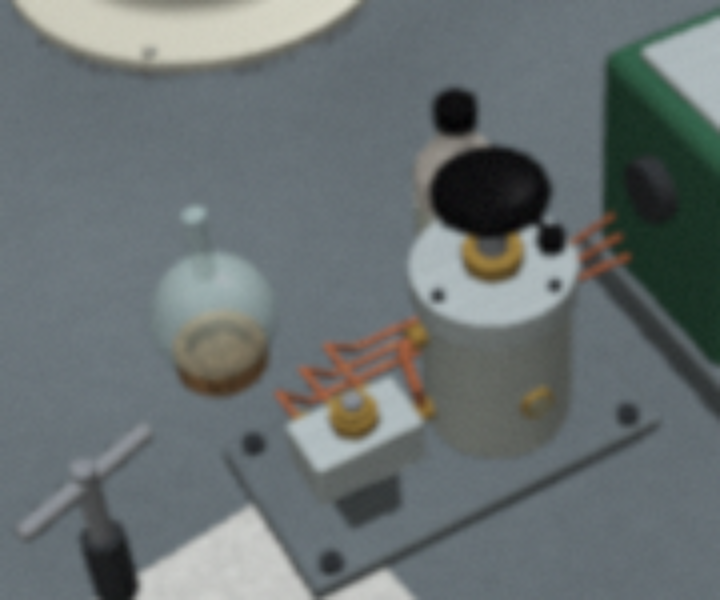

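View pics/tc.png

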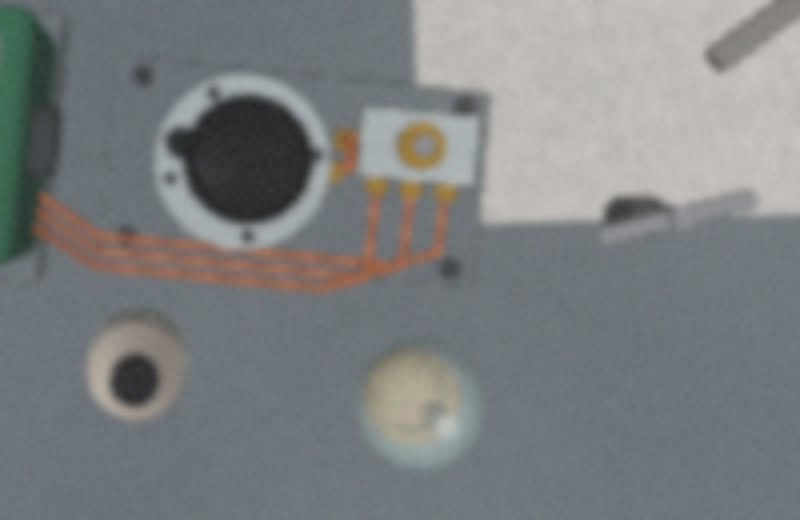

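The crops put the knob at scene (233,167) and top (282.5,199.2). The pin tip is at scene (198,220) and top (325.2,196.5), and it stands only a little out of its gland.

```bash
python3 -c "
from h import *
print(*tri(ray('scene',233,166.8),ray('top',282.5,199.2)));print(*tri(ray('scene',198,220.5),ray('top',325.2,196.5)))
K=tri(ray('scene',233,166.8),ray('top',282.5,199.2))[0]
s=monitor.state();from scipy.spatial.transform import Rotation as R
r=R.from_euler('xyz',s['orientation'],degrees=True);print(r.inv().apply(np.r_[K[:2],.214]-s['ee_pos']))"
```

```text
[ 0.47505024 -0.09114105  0.17403641] [np.float64(0.0010669985443996855), np.float64(0.0010669985443996569)]
[ 0.4816178  -0.1834285   0.08660913] [np.float64(9.812594802706156e-05), np.float64(9.812594802699333e-05)]
[ 4.30037550e-01 -4.03251229e-01 -1.06124537e-04]
```

```bash
python3 -m handwheel '[[0,0.01,-0.01,-0.03,0],[0,0.036,-0.034,0,0],[0,0.036,-0.034,0,0],[0,0.036,-0.034,0,0],[0,0.036,-0.034,0,0],[0,0.036,-0.034,0,0],[0,0.036,-0.034,0,0],[0,0.036,-0.034,0,0],[0,0.036,-0.034,0,0],[0,0.03,-0.03,0,0],[0,0.02,-0.02,0,0],[0,0,0,0,0]]' 20; python3 -c "
from h import *
snap('wrist','w1.png');s=monitor.state();print(s)
from scipy.spatial.transform import Rotation as R
r=R.from_euler('xyz',s['orientation'],degrees=True);print(r.inv().apply(np.array([.475,-.091,.2])-s['ee_pos']));print(proj('wrist',[.475,-.091,.185]),proj('wrist',s['ee_pos']))"
```

```text
t: 1.6
ee_pos: [0.4169, -0.1815, 0.2438]
orientation: [-180.0, 0.0, 16.5]
contact_force: [-0.0, 0.1, -0.6]
opening: 0.0005
gripper_force: 0.0
{'t': 1.65, 'q': array([-3.11820061e+01,  1.26128802e+01,  9.74410351e+01, -7.57936597e-03,
        6.99676972e+01,  4.23407619e+01]), 'joint_vel': array([-1.94468787, -0.00748675, -0.11351214, -0.25135778, -0.00937131,
       -0.55428524]), 'joint_efforts': array([ 2.58060738e+00, -5.92854702e+01, -3.60975766e+01,  3.15049561e-01,
        1.29067915e-02,  4.47765570e-01]), 'ee_pos': array([ 0.41655116, -0.18248014,  0.24377171]), 'orientation': array([-1.79988820e+02,  1.98196018e-02,  1.64798316e+01]), 'contact_force': array([ 1.12411019, -0.69990335,  0.04508658]), 'torque': array([0.0394231 , 0.00742679, 0.04608407]), 'gripper_force': 0.0, 'opening': 0.00039120887537819906}
[ 0.08201376 -0.07113293  0.04375723]
(np.float64(164.5509416268046), np.float64(113.18297682115394)) (np.float64(252.93683947873456), np.float64(238.95313070239547))
```

View pics/w1.png

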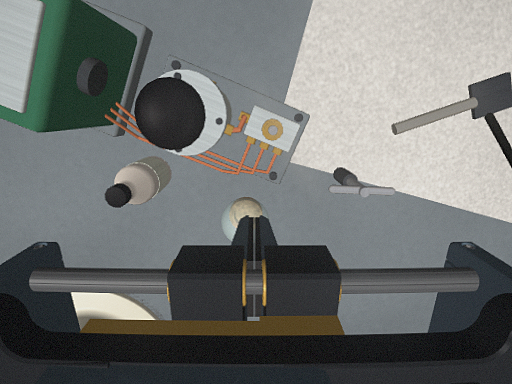

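The wrist view shows the knob at about (170,114). The predicted position was (165,113), which agrees once the height of the knob's rim is allowed for. Next I move over it and make a first stroke.

```bash
python3 -m handwheel '[[0,0.027,-0.024,0,0],[0,0.027,-0.024,0,0],[0,0.028,-0.023,0,0],[0,0,0,0.03,0],[0,0,0,0.015,0],[0,0,0,0,0]]'; python3 -m handwheel '[[0,0,0,0.012,0],[0,0,0,0.012,0],[0,0,0,0.006,0],[0,0,0,0,0],[0,0,0,0,0]]'
```

```text
t: 2.4
ee_pos: [0.4743, -0.0924, 0.1981]
orientation: [-179.9, 0.1, 16.3]
contact_force: [-0.1, 0.1, 0.5]
opening: 0.0002
gripper_force: 0.0
t: 3.02
ee_pos: [0.4758, -0.0925, 0.1692]
orientation: [179.9, -0.1, 16.4]
contact_force: [-0.9, -2.2, 8.6]
opening: 0.0004
gripper_force: 4.1
```

```bash
python3 -m handwheel '[[0,0,0,0.006,0],[0,0,0,0,0],[0,0,0,0,0]]'; python3 -m handwheel '[[0,0,0,-0.012,0],[0,0,0,-0.016,0],[0,0,0,0,0],[0,0,0,0,0],[0,0,0,0,0]]'; python3 -c "
from h import *
snap('scene','s2.png')
im=cv2.imread('pics/s2.png')[130:250,130:280];cv2.imwrite('pics/s2c.png',cv2.resize(im,None,fx=5,fy=5))"
```

```text
t: 3.4
ee_pos: [0.4758, -0.0925, 0.1633]
orientation: [179.9, -0.1, 16.4]
contact_force: [-1.7, -2.8, 10.0]
opening: 0.0002
gripper_force: 4.9
t: 4.03
ee_pos: [0.4748, -0.0917, 0.1903]
orientation: [-180.0, 0.0, 16.4]
contact_force: [-0.3, 0.9, 0.1]
opening: 0.0004
gripper_force: 0.0
```

View pics/s2c.png

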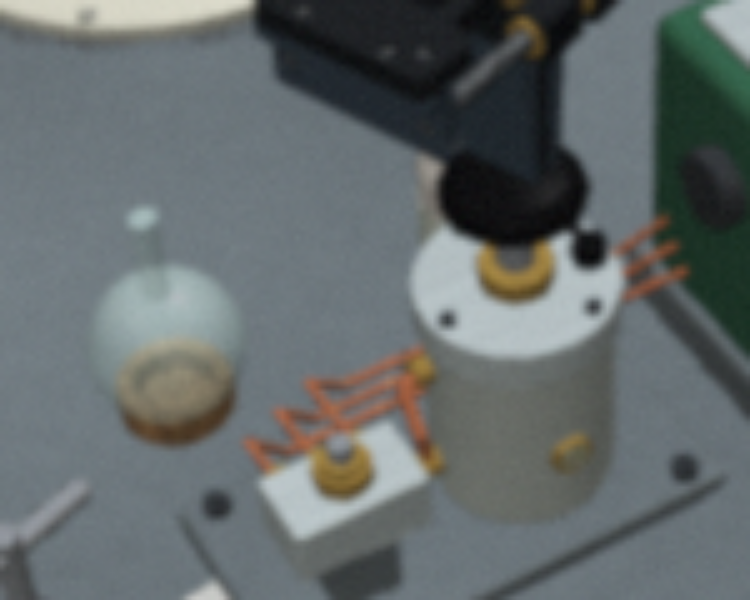

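The plunger is back up, and the pin shows at crop (341,445), a few mm out. I'll go on pumping.

```bash
for i in 1; do :; done
python3 -m handwheel '[[0,0,0,0.012,0],[0,0,0,0.012,0],[0,0,0,0.004,0],[0,0,0,0,0],[0,0,0,0,0],[0,0,0,-0.014,0],[0,0,0,-0.014,0],[0,0,0,0,0],[0,0,0,0,0]]'
python3 -m handwheel '[[0,0,0,0.012,0],[0,0,0,0.012,0],[0,0,0,0.004,0],[0,0,0,0,0],[0,0,0,0,0],[0,0,0,-0.014,0],[0,0,0,-0.014,0],[0,0,0,0,0],[0,0,0,0,0]]'
python3 -m handwheel '[[0,0,0,0.012,0],[0,0,0,0.012,0],[0,0,0,0.004,0],[0,0,0,0,0],[0,0,0,0,0]]'
python3 -m handwheel '[[0,0,0,-0.014,0],[0,0,0,-0.014,0],[0,0,0,0,0],[0,0,0,0,0]]'
python3 -c "
from h import *
snap('scene','s3.png')
im=cv2.imread('pics/s3.png')[130:250,130:280];cv2.imwrite('pics/s3c.png',cv2.resize(im,None,fx=5,fy=5))"
```

```text
t: 5.2
ee_pos: [0.4747, -0.0917, 0.1903]
orientation: [-180.0, 0.0, 16.4]
contact_force: [-0.3, -0.1, 0.4]
opening: 0.0006
gripper_force: 0.0
t: 6.32
ee_pos: [0.4747, -0.0916, 0.1902]
orientation: [-180.0, 0.1, 16.4]
contact_force: [-0.1, 0.6, 0.1]
opening: 0.0004
gripper_force: 0.0
t: 6.95
ee_pos: [0.4754, -0.0918, 0.1623]
orientation: [180.0, -0.0, 16.4]
contact_force: [-0.0, -0.6, 10.9]
opening: 0.0005
gripper_force: 5.1
t: 7.45
ee_pos: [0.4747, -0.0916, 0.1902]
orientation: [-180.0, 0.1, 16.4]
contact_force: [0.2, 0.1, 0.1]
opening: 0.0001
gripper_force: 0.0
```

View pics/s3c.png

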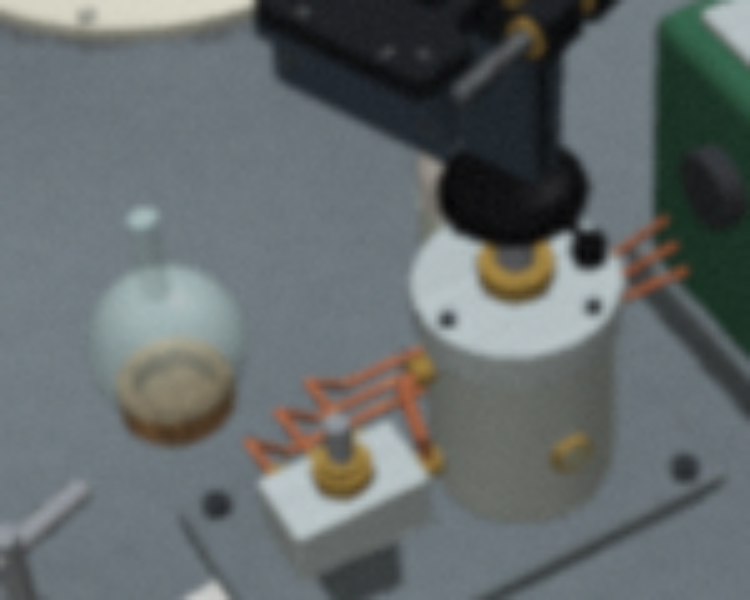

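The pin tip has risen to crop (338,422). Extra strokes do no harm, so I keep going and watch the bottom force for the relief valve opening.

```bash
python3 -m handwheel '[[0,0,0,0.012,0],[0,0,0,0.012,0],[0,0,0,0.004,0],[0,0,0,0,0],[0,0,0,0,0],[0,0,0,-0.014,0],[0,0,0,-0.014,0],[0,0,0,0,0],[0,0,0,0,0]]' | tail -3
python3 -m handwheel '[[0,0,0,0.012,0],[0,0,0,0.012,0],[0,0,0,0.004,0],[0,0,0,0,0],[0,0,0,0,0],[0,0,0,-0.014,0],[0,0,0,-0.014,0],[0,0,0,0,0],[0,0,0,0,0]]' | tail -3
python3 -m handwheel '[[0,0,0,0.012,0],[0,0,0,0.012,0],[0,0,0,0.004,0],[0,0,0,0,0],[0,0,0,0,0]]'
python3 -m handwheel '[[0,0,0,-0.014,0],[0,0,0,-0.014,0],[0,0,0,0,0],[0,0,0,0,0]]' | tail -3
python3 -m handwheel '[[0,0,0,0.012,0],[0,0,0,0.012,0],[0,0,0,0.004,0],[0,0,0,0,0],[0,0,0,0,0]]'
python3 -m handwheel '[[0,0,0,-0.014,0],[0,0,0,-0.014,0],[0,0,0,0,0],[0,0,0,-0.03,0],[0,0,0,-0.03,0],[0,-0.04,0.04,0,0],[0,-0.03,0.03,0,0],[0,0,0,0,0],[0,0,0,0,0]]'
python3 -c "
from h import *
snap('scene','s4.png');snap('top','t4.png')
im=cv2.imread('pics/s4.png')[130:250,130:280];cv2.imwrite('pics/s4c.png',cv2.resize(im,None,fx=5,fy=5))
for d in(0,.014,.018,.02):
  p=proj('scene',[.4816,-.1834,.0915+d]);print(d,(p[0]-130)*5,(p[1]-130)*5)"
```

```text
contact_force: [-0.9, 0.9, -0.6]
opening: 0.0005
gripper_force: 0.0
contact_force: [0.2, -0.4, -0.7]
opening: 0.0003
gripper_force: 0.0
t: 10.38
ee_pos: [0.4754, -0.0919, 0.1627]
orientation: [180.0, -0.0, 16.4]
contact_force: [-1.5, 0.8, 18.7]
opening: 0.0006
gripper_force: 9.5
contact_force: [1.4, -0.5, 0.1]
opening: 0.0004
gripper_force: 0.0
t: 11.5
ee_pos: [0.4754, -0.0918, 0.1626]
orientation: [180.0, -0.0, 16.4]
contact_force: [-2.3, 0.9, 18.9]
opening: 0.0003
gripper_force: 9.5
t: 12.62
ee_pos: [0.4276, -0.1783, 0.25]
orientation: [-179.9, 0.0, 16.3]
contact_force: [0.2, 0.7, 0.5]
opening: -0.0
gripper_force: 0.0
0 338.81595744217816 444.43925201248123
0.014 335.99952443724476 421.24568058581644
0.018 335.18338514536765 414.52659275909025
0.02 334.7733774536968 411.15141376903665
```

View pics/s4c.png

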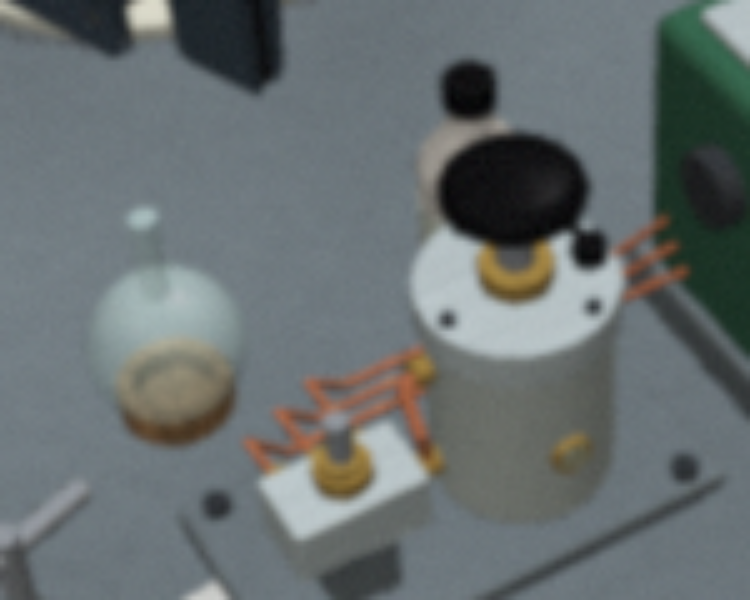

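The plunger is fully up and nothing has been disturbed. The pin tip is now at crop (336,415), about 20 mm above its "in" position, and the 19 N at the bottom on the last two strokes confirms the line is full.

```bash
python3 -c "
from station import arm;print(arm.finish_job())"
```

```text
the job is handed in; nothing more can be done
None
```

I pumped the plunger eight full strokes; the indicator pin looks fully out, the plunger is back up, the arm is clear, nothing looks moved in the last scene view, and the job is handed in (no verdict was returned).

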